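# Seat the displacement probe in its retaining block

## Robot

A 6-joint arm with a two-finger parallel gripper is mounted at the origin on a cart in front of the work surface, level with it; the furniture and walls round the work are solid. World frame = base frame: x ahead of the robot, y to its left, z up, the work surface at z = 0. Lengths are in mm, angles in rad, forces in N, time in s.
With the tool pointing down it reaches from about 300 to 1000 mm from the base axis. Payload 5.1 kg.
Tool frame: the origin (TCP) lies between the finger pads; the fingertips stand 14 mm ahead of it and the grasp point (between the pads) lies 5 mm behind it (env.tip_extent is the distance from the TCP to the fingertips, in mm); z points along the fingers, y is the line along which they close (so a half turn about z gives the same grasp; the last joint's range is limited). The gripper opens to 95 mm and grips with 3 to 60 N. Pads are 20 mm wide; open, the fingers measure 119 mm over their backs; the gripper's body (75 mm by 180 mm) begins 59 mm behind the grasp point.
Start: joints at [1.197, 0.124, 1.65, -0, 1.367, -0.083], TCP at [186.388, 622.691, 228.656] pointing down, gripper open.
Joint ranges: [-2.61, 2.61], [-1.02, 2.33], [0.03, 2.71], [-1.35, 4.49], [0.32, 2.68], [-2.91, 2.91]. Speed limits (rad/s): [2.57, 2.57, 3.14, 3.14, 3.14, 3.14].

## Interface

Orientations are given as a unit quaternion [x, y, z, w].
In Python, from plant import readout, viewer, finish_job, env gives the robot as it stands.
- The arm moves only by the tool move_arm, never from a script. Its argument "rows" is one flat list of numbers, 7 for each row, row after row: the shift along the tool's x, y, z in m, then the turn, a rotation vector about the tool's x, y, z in rad, then the opening in per cent of the stroke, from 0 (shut) to 100 (fully open). A call has 1 to 8 rows; each row is the pose to reach, as a shift and turn from the pose commanded when the call began, along the tool's axes at that moment; what a row does not reach only later rows make up. A row lasts 1/10 s, in which the tool goes at most 50 mm and 8.59 degrees, less where a joint would pass 70% of its speed; a pose out of reach is approached as far as the arm can. A call with a gripper value outside its range is refused whole. The fingers move at their own pace and stop on an object; the grip force is fixed at half the most. Time passes only in rows, so rows that repeat a pose let the fingers close. It gives the time, the measured TCP pose, the force, the opening and the grip force at its end, in the units of the state.
- readout.state(): the state, without advancing time (a new reading comes with each control period).
- viewer.capture(name): name is "side" or "top"; returns (picture, depth): 384x512x3 uint8, red, green, blue; 384x512 float32, mm along the optical axis (not along the pixel's ray), 0 where there is no reading.
- viewer.camera_info(name): a dict with "vertical_fov" (degrees; the focal length in pixels is half the picture's height over the tangent of half this angle, whatever the lens; pixels are square), "cx", "cy" (the principal point, pixels), "T" (4x4, takes a point from camera to world coordinates). Camera axes: x right, y down, z forward; pixel columns grow to the right and rows downward; lengths in mm; the calibration is good to about 2 mm. A picture is of the moment at which its call begins. camera_info takes no time and is no camera call.
- finish_job(): hands the job in; it is judged then, once.
The state is a dict: "time_s": time; "joints": joint angles; "qd": joint speeds; "joint_torque": joint torques, N m; "eef_pos": TCP position; "tcp_rot": TCP orientation; "contact_force": force on the tool from outside, world axes, zero at the start; "wrist_torque": the same for the moment, N m; "finger_gap": finger opening in mm; "gripper_force": force on a finger pad.
Only numpy, scipy, OpenCV 4.12 (cv2) and the standard library are available. Lean on these libraries where they do the work, as an engineer would, in place of code of your own. Each camera call takes 0.05 s, during which the arm holds its last target. There are 200 camera calls.

## Task

Two steel retaining blocks with open fronts stand on the worktable. Slide the displacement probe, lying on its feet, under the roof of the taller block, flat end first and with its plunger rod pointing back out of the mouth, until the flat end is fully home against the back of the pocket, then let go of it.

Things in the scene. Friction and masses are not known exactly. Their poses are not given: they have to be found in the camera images.
- probe: Loose displacement probe, bar-shaped, 0.3-0.6 kg. Origin under it, z up, y towards its plunger rod. mm: body x -21 to 27, y -108 (flat end) to 37, top z 42; foot plates x -22 to 28; rod radius 4.5, x 11, z 26, to y 108; side socket to x -28 at y -85; post on top (x 3, y 5, radius 6) to z 54. Grip across the 48 width, e.g. at x 3, y -30. Starts with the rod along world -x within 0.5 rad.
- probe_butt (a point): Middle of the lower edge of the probe's flat end: (3, -108, 0) mm in the probe's frame, with the probe's axes.
- tall_block: Taller steel retaining block, 52 x 104 x 60 mm, fixed. Origin at the centre of its underside, z up; mouth faces its -x (along world -x within 0.2 rad). The pocket stands on the bare table, open in front: from the mouth at x -26 mm to the back wall's face at x +14; 80 wide (y -40 to 40); roof underside z 52, top z 60. In the left or right place.
- low_block: Lower steel retaining block, not for the probe: same shape, fixed, 52 x 104 x 30 mm, roof underside at z 22 mm only. Same origin and axes; in the other place.
Not all that is in view belongs to the job. Of the things that look like the probe, the larger one is meant.

How it is judged:
By the outcome, as a careful person would: the job done as asked, in the order asked, and still so for the second after the job is handed in, with the robot touching nothing.
It also fails if it takes over 35 s, if anything falls off the work surface, if the arm or the gripper's body presses on something with over 40 N, if the wrist force passes 120 N, or if a joint passes its speed limit or range.

## Working session

There is one attempt and no reset: what is moved stays moved. The work goes in short steps, Python scripts to look and compute and a tool call to move; the robot and the scene stay as the last step left them, time stands still between calls to the robot, and variables do not carry over. Pictures are saved under pics/ and viewed, at most 10 in all, crops included, and the job is handed in when it is done.

Besides the shell and the picture viewer there is one more tool, called by a JSON object that holds its "name" and its "arguments". move_arm: Moves the arm, as the interface text tells. Its arguments: {"type":"object","properties":{"rows":{"type":"array"}},"required":["rows"]}

```bash
mkdir -p pics; ls; cat > h.py <<'E'
import numpy as np,cv2
from plant import readout,viewer,finish_job,env
def cap(n,f):
    p,d=viewer.capture(n); cv2.imwrite(f'pics/{f}.png',p[:,:,::-1]); np.savez(f'pics/{f}.npz',p=p,d=d); return p,d
def world(n,d):
    c=viewer.camera_info(n); H,W=d.shape; f=H/2/np.tan(np.radians(c['vertical_fov'])/2)
    u,v=np.meshgrid(np.arange(W),np.arange(H))
    P=np.stack([(u-c['cx'])/f*d,(v-c['cy'])/f*d,d,np.ones_like(d)],-1)
    return (P@np.array(c['T']).T)[...,:3]
E
python3 - <<'E'
from h import *
for n in('top','side'):
    cap(n,n+'0'); print({k:(np.round(v,3).tolist()) for k,v in viewer.camera_info(n).items() if not isinstance(v,str)})
s=readout.state();print(s)
a=cv2.imread('pics/top0.png');cv2.imwrite('pics/top0b.png',cv2.resize(a,(800,600)))
a=cv2.imread('pics/side0.png');cv2.imwrite('pics/side0b.png',cv2.resize(a,(800,600)))
E
```

```text
pics
{'vertical_fov': 49.024, 'cx': 257.798, 'cy': 195.501, 'T': [[-0.007, -0.998, 0.069, 506.362], [-1.0, 0.007, 0.006, -21.265], [-0.006, -0.069, -0.998, 872.427], [0.0, 0.0, 0.0, 1.0]]}
{'vertical_fov': 50.856, 'cx': 254.597, 'cy': 186.509, 'T': [[0.54, -0.631, 0.557, 70.011], [-0.841, -0.394, 0.37, -317.644], [-0.014, -0.668, -0.744, 661.322], [0.0, 0.0, 0.0, 1.0]]}
{'time_s': 0.1, 'joints': array([ 1.19739938e+00,  1.24394131e-01,  1.65153668e+00, -6.39949767e-06,
        1.36752138e+00, -8.25714014e-02]), 'qd': array([ 9.48388527e-04,  2.25728535e-04, -3.67081868e-03, -7.94446611e-05,
        1.22608451e-04, -9.51983216e-04]), 'joint_torque': array([ 5.10878526e-04, -4.18877542e+01, -3.61099041e+01,  7.77621358e-02,
        4.61431558e-02, -6.35910942e-05]), 'eef_pos': array([186.18901949, 622.17611376, 227.54001879]), 'tcp_rot': array([ 1.44900155e-01,  9.89445845e-01, -9.06418392e-04, -2.07088908e-04]), 'contact_force': array([-0.15448221,  0.12878228, -0.12790054]), 'wrist_torque': array([ 0.00722378,  0.02362518, -0.03147852]), 'gripper_force': 0.0, 'finger_gap': 94.91113938023042}
```

View pics/top0b.png

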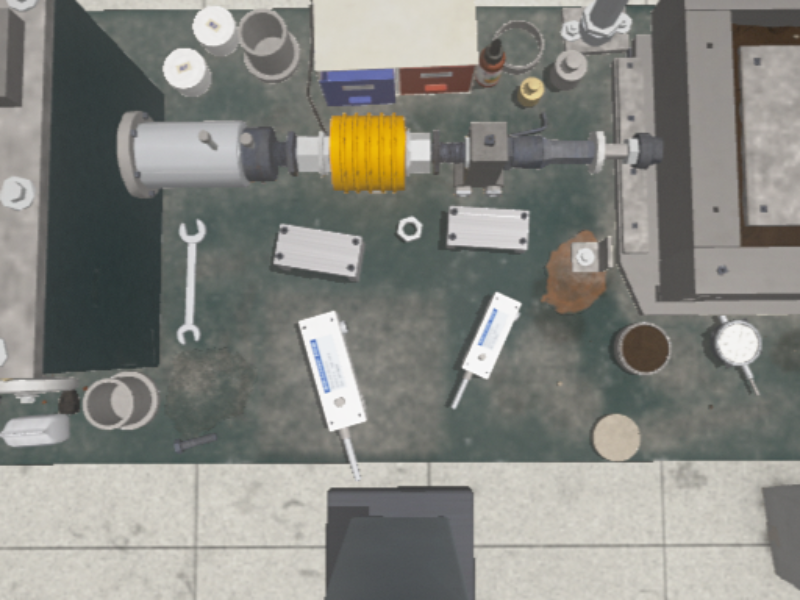

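View pics/side0b.png

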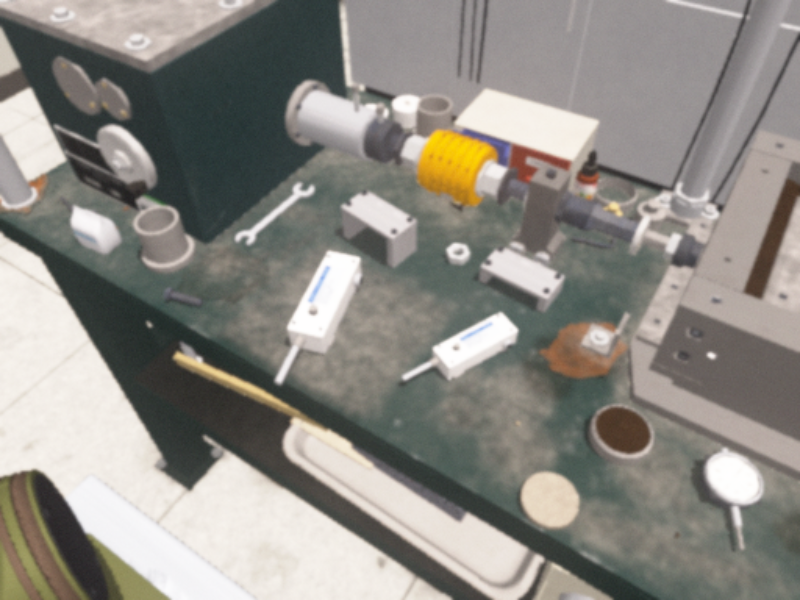

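Top view (800x600): the probe lookalikes are the larger white one at (332,370) and the smaller at (490,335), so I choose the larger. The blocks are the left one at (318,250), tall in the side view at (380,225), and the right one at (488,229), low. Both will be measured and checked in a close crop.

```bash
cat > m.py <<'E'
from h import *
def rect(P,box,z0,z1,reg):
    x0,x1,y0,y1=box
    m=(P[...,2]>z0)&(P[...,2]<z1)
    r=np.zeros(m.shape,bool); u0,v0,u1,v1=[int(k*.64) for k in reg]; r[v0:v1,u0:u1]=1
    return P[m&r]
def fit(Q):
    (c,s,a)=cv2.minAreaRect(Q[:,:2].astype(np.float32)); return np.round(c,1),np.round(s,1),round(a,2),np.round(np.median(Q[:,2]),1),len(Q)
E
python3 - <<'E'
from m import *
D=np.load('pics/top0.npz');P=world('top',D['d'])
for nm,z0,z1,reg in[('probe',36,48,(285,300,380,440)),('smallprobe',20,60,(455,285,530,385)),('tall',54,66,(265,215,370,285)),('low',24,36,(440,195,540,255)),('post',50,60,(320,380,360,420)),('socket',8,34,(338,310,360,340)),('rod',12,36,(335,425,370,485))]:
    Q=rect(P,(0,0,0,0),z0,z1,reg)
    print(nm,fit(Q) if len(Q)>4 else len(Q), np.round(np.median(Q,0),1))
t=P[int(330*.64),int(420*.64)];print('table',t)
a=D['p'][120:320,160:350][:,:,::-1];cv2.imwrite('pics/crop.png',cv2.resize(a,None,fx=3,fy=3,interpolation=2))
E
```

```text
probe (array([483.3,  74.7]), array([145. ,  48.5]), 16.01, np.float64(41.4), 1772) [484.8  74.2  41.4]
smallprobe (array([ 517.6, -126.2]), array([ 41. , 125.4]), 64.09, np.float64(30.5), 1011) [ 525.  -126.8   30.5]
tall (array([633.6,  90.6]), array([104.6,  52. ]), 80.18, np.float64(59.4), 1413) [633.1  89.9  59.4]
low (array([ 665.8, -126.4]), array([104.1,  52.2]), 85.87, np.float64(29.4), 1312) [ 665.2 -126.5   29.4]
post (array([444.9,  63.1]), array([11. , 10.7]), 46.98, np.float64(53.5), 33) [444.8  63.1  53.5]
socket (array([538.9,  61.8]), array([28.2,  8.1]), 16.11, np.float64(26.2), 48) [538.4  61.8  26.2]
rod (array([378. ,  51.1]), array([69.1, 13.6]), 18.98, np.float64(29.7), 178) [381.1  53.5  29.7]
table [534.73184691 -37.16207682  -2.62957877]
```

View pics/crop.png

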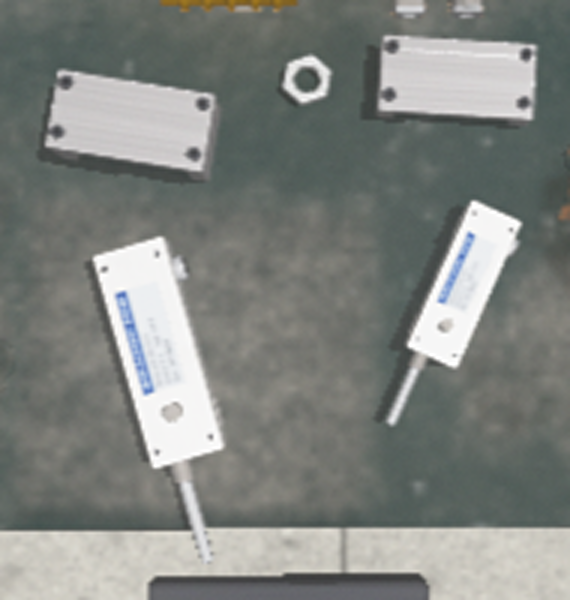

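The crop shows the large probe at (160,350) with its socket on the right at (180,268), rod to the bottom, and the tall block at (130,125). This confirms the choice.

```bash
cat > g.py <<'E'
# shift/turn in tool axes from measured pose to given TCP xyz and closing-line angle (deg)
import sys
from h import *
from scipy.spatial.transform import Rotation as R
def go(x,y,z,ang,R0,p0):
    a=np.radians(ang); ty=np.array([np.cos(a),np.sin(a),0]); tz=np.array([0,0,-1.]); tx=np.cross(ty,tz)
    Rt=R.from_matrix(np.stack([tx,ty,tz],1))
    return np.round(R0.inv().apply(np.array([x,y,z])-p0)/1000,4),np.round((R0.inv()*Rt).as_rotvec(),3)
if __name__=='__main__':
    s=readout.state();R0=R.from_quat(s['tcp_rot'])
    print(round(s['time_s'],2),s['eef_pos'].round(1),s['contact_force'].round(1),round(s['finger_gap'],1),s['joints'].round(2))
    for w in sys.argv[1:]: print(w,*go(*map(float,w.split(',')),R0,s['eef_pos']))
E
python3 g.py 300,250,225,106 473.2,71.8,150,106
```

```text
0.1 [186.2 622.2 227.5] [-0.2  0.1 -0.1] 94.9 [ 1.2   0.12  1.65 -0.    1.37 -0.08]
300,250,225,106 [-0.2158 -0.3239  0.0031] [-0.002 -0.001 -0.57 ]
473.2,71.8,150,106 [-0.4328 -0.4448  0.0783] [-0.002 -0.001 -0.57 ]
```

{"name": "move_arm", "arguments": {"rows": [-0.216,-0.324,0.003,0,0,-0.57,100,-0.216,-0.324,0.003,0,0,-0.57,100,-0.216,-0.324,0.003,0,0,-0.57,100,-0.216,-0.324,0.003,0,0,-0.57,100,-0.216,-0.324,0.003,0,0,-0.57,100,-0.216,-0.324,0.003,0,0,-0.57,100,-0.216,-0.324,0.003,0,0,-0.57,100,-0.216,-0.324,0.003,0,0,-0.57,100]}}

```text
time_s: 0.9
eef_pos: [300.3, 248.1, 225.2]
tcp_rot: [-0.139, 0.99, -0.0, 0.0]
contact_force: [0.2, -0.1, 0.1]
finger_gap: 95.2
gripper_force: 0.0
```

```bash
python3 g.py 473.2,71.8,120,106
```

```text
0.9 [300.3 248.1 225.2] [ 0.2 -0.1  0.1] 95.2 [ 0.55 -0.5   2.19 -0.    1.45 -1.3 ]
473.2,71.8,120,106 [-0.1177 -0.217   0.1053] [-0.  0. -0.]
```

{"name": "move_arm", "arguments": {"rows": [-0.1177,-0.217,0.105,0,0,0,100,-0.1177,-0.217,0.105,0,0,0,100,-0.1177,-0.217,0.105,0,0,0,100,-0.1177,-0.217,0.105,0,0,0,100,-0.1177,-0.217,0.105,0,0,0,100,-0.1177,-0.217,0.105,0,0,0,100,-0.1177,-0.217,0.105,0,0,0,100,-0.1177,-0.217,0.105,0,0,0,100]}}

```text
time_s: 1.7
eef_pos: [472.9, 74.3, 120.3]
tcp_rot: [-0.139, 0.99, 0.0, -0.001]
contact_force: [-0.0, 0.5, -0.2]
finger_gap: 95.0
gripper_force: 0.0
```

```bash
python3 g.py 473.2,71.8,20,106; python3 -c "
from h import *
cap('side','side1');a=cv2.imread('pics/side1.png')[120:300,130:370];cv2.imwrite('pics/s1.png',cv2.resize(a,None,fx=3,fy=3))"
```

```text
1.7 [472.9  74.3 120.3] [-0.   0.5 -0.2] 95.0 [ 0.04 -0.17  2.13  0.    1.19 -1.81]
473.2,71.8,20,106 [ 0.0002 -0.0025  0.1003] [ 0.001 -0.001 -0.001]
```

View pics/s1.png

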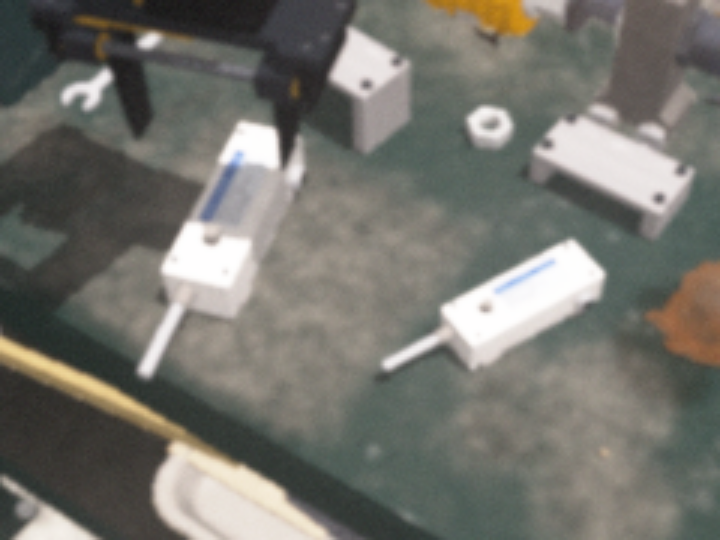

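The fingers straddle the probe's body, at (135,130) and (290,155) over the probe at (240,200). Descending and closing.

{"name": "move_arm", "arguments": {"rows": [0,-0.0022,0.04,0,0,0,100,0,-0.0022,0.07,0,0,0,100,0,-0.0022,0.09,0,0,0,100,0,-0.0022,0.1,0,0,0,100,0,-0.0022,0.1,0,0,0,0,0,-0.0022,0.1,0,0,0,0,0,-0.0022,0.1,0,0,0,0,0,-0.0022,0.1,0,0,0,0]}}

```text
time_s: 2.55
eef_pos: [475.0, 72.2, 22.1]
tcp_rot: [-0.139, 0.99, -0.0, 0.001]
contact_force: [-0.5, 0.6, 0.1]
finger_gap: 68.2
gripper_force: 0.0
```

{"name": "move_arm", "arguments": {"rows": [0,0,0,0,0,0,0,0,0,0,0,0,0,0,0,0,0,0,0,0,0]}}

```text
time_s: 2.85
eef_pos: [474.2, 71.9, 21.0]
tcp_rot: [-0.139, 0.99, -0.0, 0.0]
contact_force: [-0.2, -0.8, 0.2]
finger_gap: 48.2
gripper_force: 30.0
```

```bash
python3 g.py 473,72,35,106
```

```text
2.85 [474.2  71.9  21. ] [-0.2 -0.8  0.2] 48.2 [ 0.04 -0.02  2.18 -0.    0.98 -1.81]
473,72,35,106 [ 0.0011  0.0004 -0.014 ] [-0.  0.  0.]
```

```bash
python3 g.py 498,117,42,80.2
```

```text
2.85 [474.2  71.9  21. ] [-0.2 -0.8  0.2] 48.2 [ 0.04 -0.02  2.18 -0.    0.98 -1.81]
498,117,42,80.2 [-0.0353  0.0367 -0.021 ] [-0.    0.    0.45]
```

{"name": "move_arm", "arguments": {"rows": [0,0,-0.01,0,0,0,0,0,0,-0.022,0,0,0,0,0,0,-0.022,0,0,0,0]}}

```text
time_s: 3.15
eef_pos: [475.2, 72.2, 44.5]
tcp_rot: [-0.139, 0.99, -0.0, 0.002]
contact_force: [0.1, -0.1, -4.5]
finger_gap: 47.9
gripper_force: 30.0
```

```bash
python3 g.py 498,117,42,80.2
```

```text
3.15 [475.2  72.2  44.5] [ 0.1 -0.1 -4.5] 47.9 [ 0.04 -0.06  2.17  0.    1.03 -1.81]
498,117,42,80.2 [-0.0342  0.0368  0.0026] [-0.     0.003  0.45 ]
```

{"name": "move_arm", "arguments": {"rows": [-0.006,0.006,0,0,0,0.08,0,-0.014,0.014,0,0,0,0.17,0,-0.022,0.024,0,0,0,0.27,0,-0.03,0.032,0,0,0,0.37,0,-0.034,0.037,0,0,0,0.45,0,-0.034,0.037,0,0,0,0.45,0,-0.034,0.037,0,0,0,0.45,0]}}

```text
time_s: 3.85
eef_pos: [496.1, 116.9, 42.4]
tcp_rot: [0.084, 0.996, -0.0, -0.0]
contact_force: [-0.4, -1.8, -5.3]
finger_gap: 47.9
gripper_force: 30.0
```

```bash
python3 g.py 498,117,22,80.2; python3 - <<'E'
from m import *
p,d=cap('top','top2'); cap('side','side2')
a=p[120:310,150:340][:,:,::-1];a=cv2.resize(a,(570,570))
b=cv2.imread('pics/side2.png')[100:290,130:320]; b=cv2.resize(b,(570,570))
cv2.imwrite('pics/c2.png',cv2.resize(np.hstack([a,b]),(800,400),interpolation=cv2.INTER_AREA))
P=world('top',d);Q=P[(P[...,2]>54)&(P[...,2]<75)&(P[...,0]>520)&(P[...,0]<610)&(P[...,1]>60)&(P[...,1]<150)]
print(len(Q), fit(Q), Q[:,0].max())
E
```

```text
3.85 [496.1 116.9  42.4] [-0.4 -1.8 -5.3] 47.9 [ 0.13  0.01  2.11 -0.    1.02 -1.28]
498,117,22,80.2 [-0.0018  0.0004  0.0204] [-0.    -0.001  0.002]
394 (array([576.8,  99. ]), array([54.3, 86.9]), 70.36, np.float64(62.4), 394) 609.7164251343925
```

View pics/c2.png

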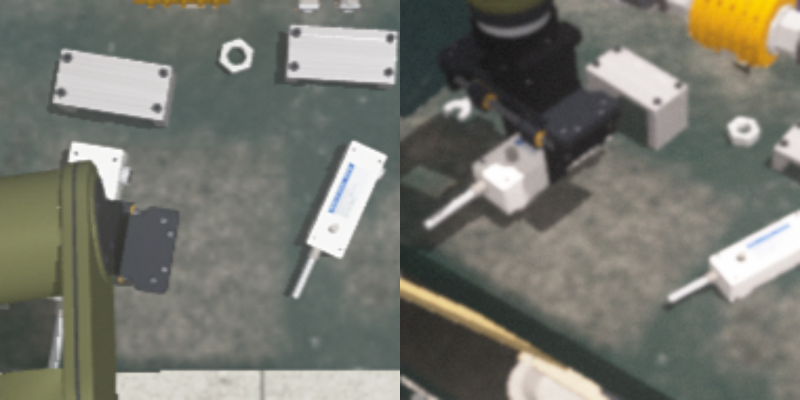

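The probe hangs level. Its flat end at (98,148) faces the tall block's mouth (112,115) in the top half, with the rod pointing outwards in the side half. I'll measure the remaining offset.

```bash
python3 - <<'E'
from m import *
P=world('top',np.load('pics/top2.npz')['d'])
B=np.array([633.6,90.6]);c,s=np.cos(np.radians(-9.8)),np.sin(np.radians(-9.8));M=np.array([[c,s],[-s,c]])
L=(P[...,:2]-B)@M.T
m=(P[...,2]>55)&(P[...,2]<72)&(L[...,0]<-35)&(L[...,0]>-90)&(abs(L[...,1])<50)
Q=np.c_[L[m],P[m][:,2]];print(len(Q),np.median(Q[:,2]),fit(Q),Q.min(0),Q.max(0))
# z tilt
print(np.linalg.lstsq(np.c_[Q[:,:2],np.ones(len(Q))],Q[:,2],rcond=None)[0])
E
```

```text
290 62.640324230581825 (array([-73.9,   3.1]), array([48.8, 31.4]), 89.19, np.float64(62.6), 290) [-89.82355663 -21.31093265  55.08998272] [-58.2336342   27.3784765   67.31277622]
[-1.79731529e-02  1.02677611e-02  6.13415044e+01]
```

{"name": "move_arm", "arguments": {"rows": [0,0,0.012,0,0,0,0,0,0,0.0195,0,0,0,0,-0.015,0,0.0195,0,0,0,0,-0.03,0,0.0195,0,0,0,0,-0.045,0,0.0195,0,0,0,0,-0.058,0,0.0195,0,0,0,0,-0.064,0,0.0195,0,0,0,0,-0.064,0,0.0195,0,0,0,0]}}

```text
time_s: 4.75
eef_pos: [559.9, 105.9, 22.8]
tcp_rot: [0.085, 0.996, -0.0, -0.0]
contact_force: [-0.4, -0.4, -4.6]
finger_gap: 47.7
gripper_force: 30.0
```

```bash
python3 g.py 498,117,22,80.2; python3 - <<'E'
from m import *
p,d=cap('top','top3'); cap('side','side3')
a=p[120:310,150:340][:,:,::-1];a=cv2.resize(a,(570,570))
b=cv2.imread('pics/side3.png')[100:290,130:320]; b=cv2.resize(b,(570,570))
cv2.imwrite('pics/c3.png',cv2.resize(np.hstack([a,b]),(800,400),interpolation=cv2.INTER_AREA))
E
```

```text
4.75 [559.9 105.9  22.8] [-0.4 -0.4 -4.6] 47.7 [ 0.09  0.17  1.98 -0.    1.   -1.31]
498,117,22,80.2 [0.0629 0.0004 0.0008] [-0. -0. -0.]
```

View pics/c3.png

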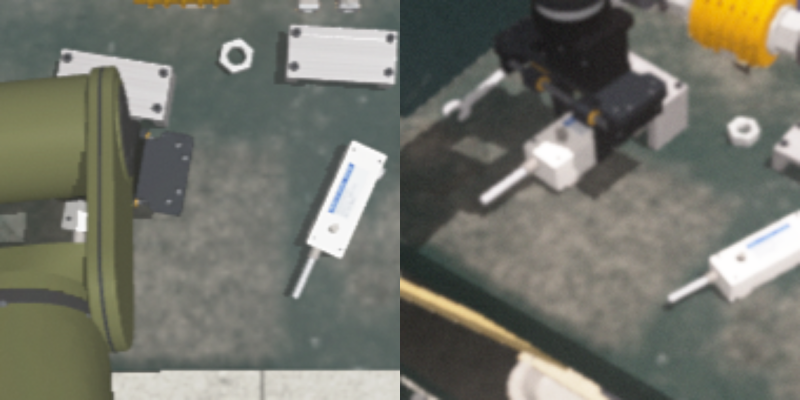

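The flat end has entered the pocket without contact, with about 7 mm left. I'll lower the probe to rest and creep forward.

{"name": "move_arm", "arguments": {"rows": [0,0,0.001,0,0,0,0,0,0,0.002,0,0,0,0,-0.002,0,0.002,0,0,0,0,-0.004,0,0.002,0,0,0,0,-0.005,0,0.002,0,0,0,0,-0.006,0,0.002,0,0,0,0,-0.007,0,0.002,0,0,0,0,-0.007,0,0.002,0,0,0,0]}}

```text
time_s: 5.65
eef_pos: [566.6, 104.9, 21.2]
tcp_rot: [0.085, 0.996, 0.0, 0.0]
contact_force: [0.2, -0.2, -4.1]
finger_gap: 47.5
gripper_force: 30.0
```

{"name": "move_arm", "arguments": {"rows": [0,0,0.0008,0,0,0,0,-0.001,0,0.0008,0,0,0,0,-0.002,0,0.0008,0,0,0,0,-0.002,0,0.0008,0,0,0,0]}}

```text
time_s: 6.05
eef_pos: [567.9, 104.8, 20.6]
tcp_rot: [0.085, 0.996, 0.0, -0.001]
contact_force: [-5.1, 0.1, 3.0]
finger_gap: 47.5
gripper_force: 30.0
```

{"name": "move_arm", "arguments": {"rows": [-0.001,0,0,0,0,0,0,-0.001,0,0,0,0,0,0]}}

```text
time_s: 6.25
eef_pos: [568.1, 104.7, 20.5]
tcp_rot: [0.085, 0.996, -0.0, -0.002]
contact_force: [-8.2, 0.7, 5.2]
finger_gap: 47.7
gripper_force: 30.0
```

{"name": "move_arm", "arguments": {"rows": [-0.001,0,-0.0003,0,0,0,0,-0.002,0,-0.0003,0,0,0,0,-0.002,0,-0.0003,0,0,0,0]}}

```text
time_s: 6.55
eef_pos: [568.2, 104.7, 20.5]
tcp_rot: [0.085, 0.996, -0.0, -0.004]
contact_force: [-15.9, 1.2, 10.5]
finger_gap: 47.9
gripper_force: 30.0
```

Firm stop against the back wall: the push force rises with no travel. Releasing.

{"name": "move_arm", "arguments": {"rows": [0,0,0,0,0,0,30,0,0,0,0,0,0,80,0,0,0,0,0,0,90,0,0,0,0,0,0,90,0,0,0,0,0,0,90,0,0,0,0,0,0,90]}}

```text
time_s: 7.15
eef_pos: [571.8, 104.0, 20.8]
tcp_rot: [0.085, 0.996, 0.0, 0.0]
contact_force: [1.0, -0.3, 0.0]
finger_gap: 82.1
gripper_force: 0.0
```

```bash
python3 g.py 498,117,130,80.2
```

```text
7.15 [571.8 104.   20.8] [ 1.  -0.3  0. ] 82.1 [ 0.09  0.19  1.95 -0.    1.   -1.31]
498,117,130,80.2 [ 0.0749  0.0003 -0.1092] [0.    0.001 0.   ]
```

{"name": "move_arm", "arguments": {"rows": [0,0,-0.02,0,0,0,90,0,0,-0.06,0,0,0,90,0,0,-0.11,0,0,0,90,0.05,0,-0.15,0,0,0,90,0.1,0.04,-0.18,0,0,0,90,0.15,0.09,-0.18,0,0,0,90,0.19,0.13,-0.18,0,0,0,90,0.23,0.17,-0.18,0,0,0,90]}}

```text
time_s: 7.95
eef_pos: [409.8, 260.9, 199.6]
tcp_rot: [0.086, 0.996, 0.001, 0.001]
contact_force: [0.1, 1.1, -0.3]
finger_gap: 85.6
gripper_force: 0.0
```

{"name": "move_arm", "arguments": {"rows": [0.02,0.05,0,0,0,0,90,0.04,0.1,0,0,0,0,90,0.04,0.14,0,0,0,0,90,0.04,0.18,0,0,0,0,90,0.04,0.18,0,0,0,0,90]}}

```text
time_s: 8.45
eef_pos: [401.6, 447.8, 197.8]
tcp_rot: [0.083, 0.997, 0.0, -0.0]
contact_force: [0.3, 0.2, 0.3]
finger_gap: 85.5
gripper_force: 0.0
```

```bash
python3 - <<'E'
from m import *
p,d=cap('top','top4'); cap('side','side4')
a=p[120:310,150:340][:,:,::-1];a=cv2.resize(a,(570,570))
b=cv2.imread('pics/side4.png')[100:290,130:320]; b=cv2.resize(b,(570,570))
cv2.imwrite('pics/c4.png',cv2.resize(np.hstack([a,b]),(800,400),interpolation=cv2.INTER_AREA))
P=world('top',d)
B=np.array([633.6,90.6]);c,s=np.cos(np.radians(-9.8)),np.sin(np.radians(-9.8));M=np.array([[c,s],[-s,c]])
L=(P[...,:2]-B)@M.T
def f(z0,z1,x0,x1):
    m=(P[...,2]>z0)&(P[...,2]<z1)&(L[...,0]<x1)&(L[...,0]>x0)&(abs(L[...,1])<70)
    Q=np.c_[L[m],P[m][:,2]];print(fit(Q),Q.min(0).round(1),Q.max(0).round(1))
f(36,48,-150,-30); f(50,58,-120,-70); f(54,66,-40,60)
print(readout.state()['eef_pos'])
E
```

```text
(array([-80.5,   3.1]), array([101. ,  48.5]), 0.1, np.float64(41.3), 1209) [-131.   -21.2   36. ] [-30.   27.3  46.7]
(array([-98. ,   3.3]), array([11.2,  9.7]), 58.25, np.float64(53.0), 29) [-103.7   -2.9   50.2] [-93.5   8.6  56.1]
(array([ 0., -0.]), array([104.4,  52.4]), 89.94, np.float64(59.4), 1413) [-26.2 -52.2  54.1] [26.2 52.2 65.7]
[401.50757808 444.34919965 197.78921392]
```

View pics/c4.png

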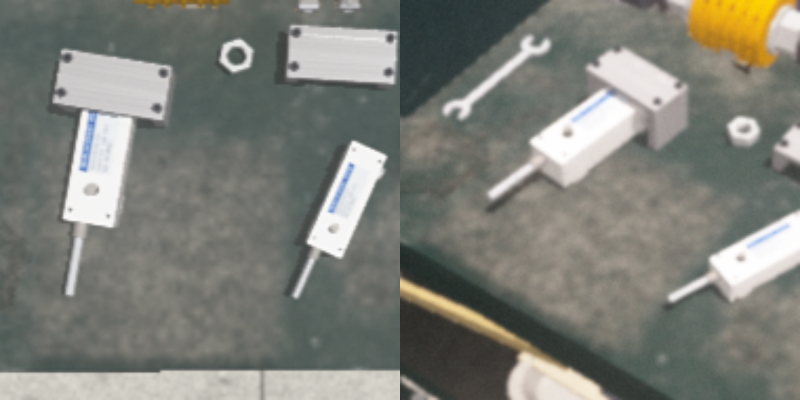

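The probe sits in the tall block (top half: body at (97,165), rod at (72,260) pointing out of the mouth). It is square to within 0.1° and its flat end works out at x ≈ 14 mm, which is the back wall. The arm is clear.

```bash
python3 -c "
from h import *
print(finish_job())"
```

```text
the job is handed in; nothing more can be done
None
```

The probe is under the roof of the taller block with its flat end fully home against the back wall and its rod pointing out of the mouth. It is released, the arm is clear, and the job was handed in at about 8.5 s.

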